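# Shut the tool chest and lock it with the snap hook

## Robot

A 6-joint arm with a two-finger parallel gripper is mounted at the origin on the work surface. World frame = base frame: x ahead of the robot, y to its left, z up, the work surface at z = 0. Lengths are in mm, angles in rad, forces in N, time in s.
With the tool pointing down it reaches from about 325 to 1000 mm from the base axis. Payload 5.1 kg.
Tool frame: the origin (TCP) lies at the very end of the fingers, on their centre line; the grasp point (between the pads) lies 19 mm behind it; z points along the fingers, y is the line along which they close (so a half turn about z gives the same grasp; the last joint's range is limited). The gripper opens to 85 mm and grips with 20 to 120 N. Pads are 22 mm wide; open, the fingers measure 114 mm over their backs; the gripper's body (76 mm by 85 mm) begins 54 mm behind the grasp point. The pads swing forward as they close: fully open they stand 13 mm farther back than shut.
Start: joints at [-1.395, 0.124, 1.65, -0, 1.367, -0.083], TCP at [166.316, -628.35, 231.322] pointing down, gripper open.
Joint ranges: [-2.61, 2.61], [-1.02, 2.33], [0.03, 2.71], [-1.35, 4.49], [0.32, 2.68], [-2.91, 2.91]. Speed limits (rad/s): [2.57, 2.57, 3.14, 3.14, 3.14, 3.14].

## Interface

Orientations are given as a unit quaternion [x, y, z, w].
In Python, from plant import ctrl gives the robot as it stands. The module is installed in compiled form; this text tells all that it offers.
- The arm moves only by the tool apply_moves, never from a script. Its argument "targets" is one flat list of numbers, 5 for each row, row after row: the shift along the tool's x, y, z in cm, then the turn about the tool's z in rad, then the closure, from 0 (fully open) to 1 (shut). In form: [tx, ty, tz, turn, hand, tx, ty, tz, turn, hand, ...]. A call has 1 to 20 rows; each row is the pose to reach, as a shift and turn from the pose commanded when the call began, along the tool's axes at that moment; what a row does not reach only later rows make up. A row lasts 1/10 s, in which the tool goes at most 50 mm and 8.59 degrees, less where a joint would pass 70% of its speed; a pose out of reach is approached as far as the arm can. A call with a gripper value outside its range is refused whole. The fingers move at their own pace and stop on an object; the grip force is fixed at half the most. Time passes only in rows, so rows that repeat a pose let the fingers close. It gives the time, the measured TCP pose, the force, the opening and the grip force at its end, in the units of the state.
- ctrl.observe(): the state, without advancing time (a new reading comes with each control period).
- ctrl.camera(name): name is "scene" or "side" or "wrist"; returns a dict with "image" (420x560x3 uint8, red, green, blue), "fovy" (degrees; the focal length in pixels is half the picture's height over the tangent of half this angle, whatever the lens; pixels are square), "cx", "cy" (the principal point, pixels), "dist" ([k1, k2, p1, p2, k3] as OpenCV has them; the pictures are not rectified), "cam_to_world" (4x4, takes a point from camera to world coordinates). Camera axes: x right, y down, z forward; pixel columns grow to the right and rows downward; lengths in mm; the calibration is good to about 2 mm. A picture is of the moment at which its call begins. There is no depth.
- ctrl.sign_off(): hands the job in; it is judged then, once.
The state is a dict: "clock": time; "joint_pos": joint angles; "joint_vel": joint speeds; "joint_torque": joint torques, N m; "eef_pos": TCP position; "tcp_rot": TCP orientation; "ft_force": force on the tool from outside, world axes, zero at the start; "wrist_torque": the same for the moment, N m; "opening": finger opening in mm; "gripper_force": force on a finger pad.
Only numpy, scipy, OpenCV 4.12 (cv2) and the standard library are available. Lean on these libraries where they do the work, as an engineer would, in place of code of your own. Each camera call takes 0.05 s, during which the arm holds its last target. There are 200 camera calls.

## Task

Shut the wooden tool chest's lid over its steel eye, then take the snap hook by its wooden grip out of the slotted block and press it, gate down, onto the bar of the eye until the sprung gate gives way and snaps shut again behind the bar. Press gently - do not force the hook against the chest or its eye - and let go with the hook clipped on the eye; leave the jar, the offcut and the hammer where they are.

Things in the scene. Friction and masses are not known exactly. Their poses are not given: they have to be found in the camera images.
- chest: Low wooden tool chest, fixed, 208 (x) x 220 (y) x 70 mm high plus a 10 mm lid. Origin under the centre of the box, on the bench; x points from its front to its hinges, y along its width.
- lid (a joint): Chest lid, 214 x 220 x 10 mm, hinged on the chest's far (+x) upper rim (104 mm from the origin along x, 70 mm up). 0 is shut, grows as the front edge rises; starts open 0.35 to 0.75 rad, a stiff hinge holds it; about 4 N near the front edge pushes it down. A slot 62 mm wide, 172 to 202 mm from the hinge, passes over the eye.
- lid_edge (a point): Top face of the lid, middle of the front strip, 208 mm from the hinge line.
- eye_mid (a point): Nominal centre of the eye's top bar: an upright steel U of 8 mm round bar at the chest's front, 52 mm wide (36 mm clear); the level top bar runs along the chest's y. The point is fixed to the chest, 75 mm in front of its origin, 48 mm above the shut lid. The eye was screwed in by hand: the true bar lies up to 11 mm straight above or below this point, and stays there.
- hook: Loose snap hook, 0.2 kg: upright steel loop in its own xz plane, 56 (x) x 45 (z) x 10 (y) mm; wooden grip 44 (x) x 14 (y) mm on top, z = 43 to 77 mm. Origin: middle of the underside. Inside, the legs' faces are at x = -20 (gate hinge) and +20 mm (nose), the spine at z = 37 mm. It starts upright in the block, gate side down in the slot, underside 8 mm above the bench.
- gate (a joint): Sprung gate across the loop's bottom: 6 mm round bar at z = 6 mm, pivot x = -16, tip x = +19 mm. 0 is shut; grows to 1.25 swinging up into the loop. With the bar near the tip (hook x = 8 to 14 mm) it takes 3 to 8 N, fading as the gate reaches 0.8, and 28 to 32 mm of travel after touching; then the bar slips past the tip and the gate snaps to 0; 1 to 5 mm farther the spine meets the bar hard.
- rack: Slotted wooden block, fixed, 90 (x) x 60 (y) x 30 mm high; slot 60 x 13 mm along its x, floor 8 mm above the bench. Origin under its centre. It stands to the left or the right of the chest.
- jar: Bystander: squat amber jar with dark lid, 68 mm across, 85 mm high, origin under its centre.
- offcut: Bystander: plain wooden offcut, 110 x 55 x 45 mm, origin under its centre.
- hammer: Bystander: hammer lying on the bench.

How it is judged (in metres and radians):
On the way, in this order (a step that is already met when the one before it is completed fails the run):
1. the lid is shut over the eye (value of joint lid below 0.04 rad), for 0.2 s.
2. the hook's gate is pushed open by the bar of the eye (value of joint gate above 0.4 rad and contact force between hook and chest above 1 N and distance between eye_mid and hook below 0.06 m), for 0.02 s.
At the end, for the whole second after the job is handed in: The lid is shut (under 0.05 rad), the hook is clipped on the eye with the bar inside its loop (between gate and spine, between the legs; its plane across the bar within 0.8 rad), its gate shut (under 0.08 rad), and released; it may lean or tip over on the eye (value of joint lid below 0.05 rad and value of joint gate below 0.08 rad and z of eye_mid in the frame of hook between 0.011 and 0.047 m and x of eye_mid in the frame of hook between -0.029 and 0.029 m and y of eye_mid in the frame of hook between -0.02 and 0.02 m and angle between the y axis of hook and the y axis of chest, either way round below 0.8 rad); the robot touches nothing.
It fails at once if the held hook is forced against the chest, lid or eye with more than 30 N (contact force between hook and chest above 30 N and contact force between hook and the fingers above 3 N).
It fails at once if the jar is moved by more than 30 mm (distance of jar from where it was at the start of the episode above 0.03 m).
It fails at once if the offcut is moved by more than 30 mm (distance of offcut from where it was at the start of the episode above 0.03 m).
It fails at once if the hammer is moved by more than 30 mm (distance of hammer from where it was at the start of the episode above 0.03 m).
It also fails if it takes over 72 s, if anything falls off the work surface, if the arm or the gripper's body presses on something with over 40 N, if the wrist force passes 120 N, or if a joint passes its speed limit or range.

## Working session

There is one attempt and no reset: what is moved stays moved. The work goes in short steps, Python scripts to look and compute and a tool call to move; the robot and the scene stay as the last step left them, time stands still between calls to the robot, and variables do not carry over. Pictures are saved under pics/ and viewed, at most 10 in all, crops included, and the job is handed in when it is done.

Besides the shell and the picture viewer there is one more tool, called by a JSON object that holds its "name" and its "arguments", one argument or row to a line. apply_moves: Moves the arm, as the interface text tells. Its arguments: {"type":"object","properties":{"targets":{"type":"array"}},"required":["targets"]}

```bash
mkdir -p pics
cat > h.py <<'E'
import numpy as np, cv2
from plant import ctrl
def cam(name,f=None):
    c=ctrl.camera(name); c['f']=210/np.tan(np.radians(c['fovy'])/2)
    c['K']=np.array([[c['f'],0,c['cx']],[0,c['f'],c['cy']],[0,0,1]]);c['T']=np.array(c['cam_to_world']);c['d']=np.array(c['dist'],float)
    if f: cv2.imwrite('pics/'+f,c['image'][:,:,::-1])
    np.save('/tmp/%s.npy'%name,c,allow_pickle=True)
    return c
def load(name): return np.load('/tmp/%s.npy'%name,allow_pickle=True).item()
def ray(c,p):
    u=cv2.undistortPoints(np.array([[p]],float),c['K'],c['d'])[0,0]
    d=c['T'][:3,:3]@np.array([u[0],u[1],1]); return c['T'][:3,3],d/np.linalg.norm(d)
def onz(c,p,z):
    o,d=ray(c,p); return o+d*(z-o[2])/d[2]
def tri(c1,p1,c2,p2):
    o1,d1=ray(c1,p1);o2,d2=ray(c2,p2)
    s=np.linalg.lstsq(np.c_[d1,-d2],o2-o1,rcond=None)[0]
    a=o1+s[0]*d1;b=o2+s[1]*d2; return (a+b)/2,np.linalg.norm(a-b)
def proj(c,P):
    M=np.linalg.inv(c['T']); r=cv2.Rodrigues(M[:3,:3])[0]
    return cv2.projectPoints(np.array(P,float).reshape(-1,1,3),r,M[:3,3],c['K'],c['d'])[0][:,0]
E
python3 - <<'E'
from h import *
for n in ('scene','side'):
    c=cam(n,n+'0.png'); print(n,c['T'].round(2).tolist(),c['fovy'])
s=ctrl.observe();print({k:np.round(v,3).tolist() for k,v in s.items()})
E
```

```text
scene [[-0.07, 0.8, -0.6, 1072.34], [1.0, 0.05, -0.05, 14.25], [-0.01, -0.6, -0.8, 810.84], [0.0, 0.0, 0.0, 1.0]] 52.3334931369336
side [[-0.87, -0.36, 0.34, 179.11], [-0.49, 0.62, -0.62, 728.11], [0.01, -0.7, -0.71, 956.24], [0.0, 0.0, 0.0, 1.0]] 42.416093578069635
{'clock': 0.1, 'joint_pos': [-1.395, 0.124, 1.652, -0.0, 1.367, -0.083], 'joint_vel': [0.0, -0.002, -0.004, -0.002, -0.001, 0.001], 'joint_torque': [-0.0, -42.493, -36.665, -0.0, 0.004, -0.0], 'eef_pos': [166.192, -627.817, 230.173], 'tcp_rot': [0.992, 0.129, -0.0, -0.001], 'ft_force': [-0.3, -0.594, -0.498], 'wrist_torque': [-0.002, 0.026, -0.017], 'gripper_force': 0.0, 'opening': 85.074}
```

View pics/scene0.png

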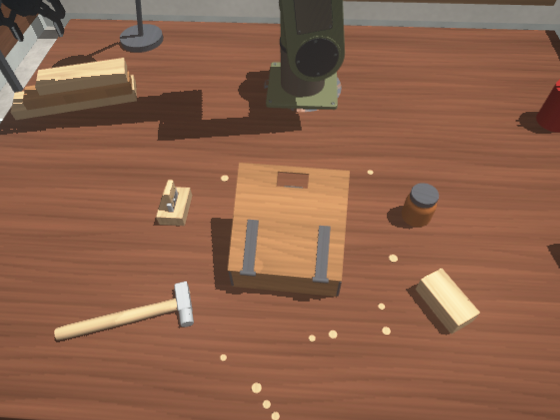

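View pics/side0.png

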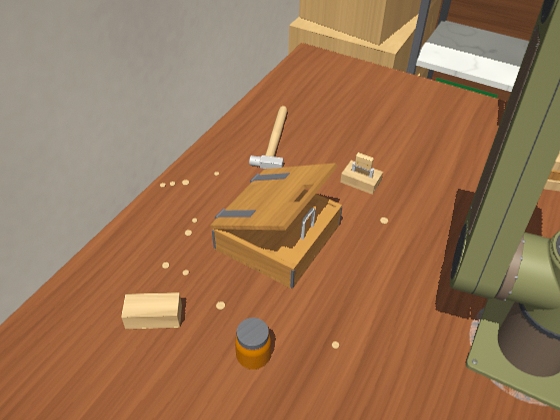

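The scene view shows the chest at about (290,230), with its lid open towards the robot and its hinges towards the bottom. The rack and hook are at (174,203), the hammer at (125,315), the jar at (421,205) and the offcut at (448,300). The side view shows the eye at (308,222) under the lid, the rack at (362,172) and the chest's front corners at (340,205) and (292,280). I'll enlarge both.

Run:
```python
from h import *
a=load('scene')['image'][:,:,::-1];b=load('side')['image'][:,:,::-1]
A=cv2.resize(a[155:305,150:360],None,fx=3.8,fy=3.8,interpolation=cv2.INTER_CUBIC)
B=cv2.resize(b[145:290,205:395],None,fx=4.1,fy=4.1,interpolation=cv2.INTER_CUBIC)
cv2.imwrite('pics/a.png',A);cv2.imwrite('pics/b.png',B);print(A.shape,B.shape)
```

```text
(570, 798, 3) (594, 779, 3)
```

View pics/a.png

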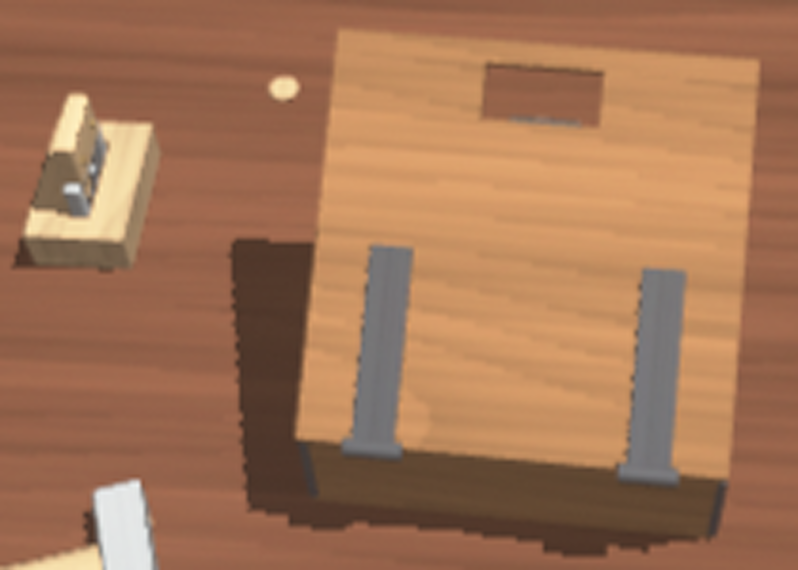

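View pics/b.png

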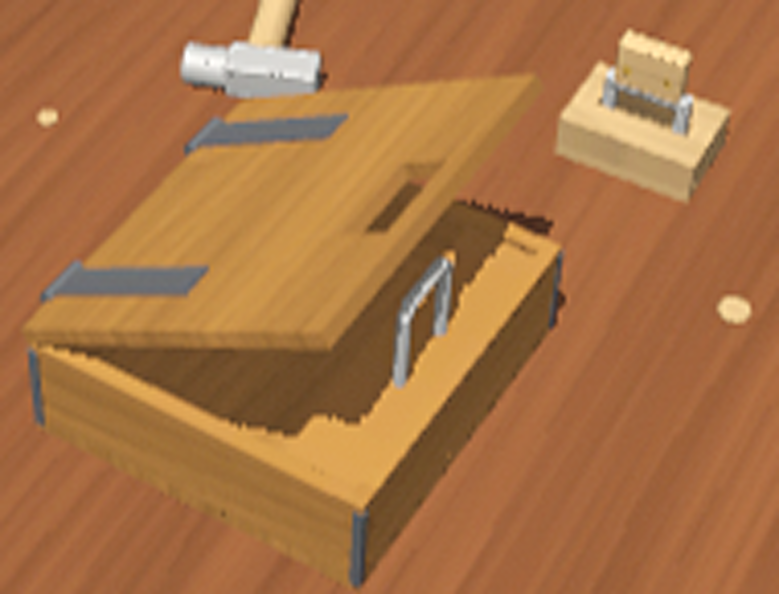

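The crops show the chest front rim corners at (365,507) and (560,248) in the side crop, and the eye's bar from (405,308) to (448,262). The rack top corners are clear, the grip's top runs from (622,32) to (691,50), and the lid corners in the scene crop are at (338,30) and (758,60).

Run:
```python
from h import *
S=load('scene');D=load('side')
s=lambda u,v:((u+.5)/3.8-.5+150,(v+.5)/3.8-.5+155)
d=lambda u,v:((u+.5)/4.1-.5+205,(v+.5)/4.1-.5+145)
np.set_printoptions(precision=1,suppress=True)
print('front L',onz(D,d(365,507),70),onz(D,d(357,585),0),'front R',onz(D,d(560,248),70))
print('back L side',onz(D,d(35,347),70),onz(D,d(42,424),0))
print('back scene z0',onz(S,s(315,495),0),onz(S,s(712,538),0))
print('lid corner R',tri(S,s(338,30),D,d(540,76)))
print('lid corner L (top)',tri(S,s(758,60),D,d(328,336)))
print('rack top side',[onz(D,d(*p),30) for p in [(557,123),(690,168),(730,110),(603,65)]])
print('rack top scene',[onz(S,s(*p),30) for p in [(153,123),(28,240),(128,240)]])
print('rack bottom',onz(S,s(40,264),0),onz(S,s(132,266),0),onz(D,d(688,198),0),onz(D,d(557,155),0))
print('grip top z85 side',[onz(D,d(*p),85) for p in [(622,31),(691,50),(688,64),(617,46)]])
print('grip top z85 scene',[onz(S,s(*p),85) for p in [(66,96),(87,95),(75,152),(50,152)]])
print('eye nominal z128 (118 to 138)',[onz(D,d(*p),128) for p in [(405,308),(448,262)]])
```

```text
front L [475.3 104.2  70. ] [478.1 102.6   0. ] front R [ 466.1 -111.7   70. ]
back L side [679.2  97.   70. ] [682.9  93.3   0. ]
back scene z0 [ 671.4 -121.7    0. ] [684.   96.2   0. ]
lid corner R (array([ 492. , -115.3,  183. ]), np.float64(1.5896070475529018))
lid corner L (top) (array([500.6, 104.2, 182.8]), np.float64(2.3475847820886493))
rack top side [array([ 525.9, -248.2,   30. ]), array([ 438.7, -251.7,   30. ]), array([ 437. , -313.7,   30. ]), array([ 523.3, -313.3,   30. ])]
rack top scene [array([ 436.8, -252.2,   30. ]), array([ 530.4, -309.2,   30. ]), array([ 527. , -249.7,   30. ])]
rack bottom [ 526.9 -310.     0. ] [ 525.2 -253.5    0. ] [ 437.9 -257.5    0. ] [ 524.6 -252.4    0. ]
grip top z85 side [array([ 505.6, -286.5,   85. ]), array([ 462.2, -291.1,   85. ]), array([ 458.9, -278. ,   85. ]), array([ 502.6, -271.9,   85. ])]
grip top z85 scene [array([ 463.9, -288.9,   85. ]), array([ 462.4, -276.6,   85. ]), array([ 505.5, -274.2,   85. ]), array([ 506.3, -288.6,   85. ])]
eye nominal z128 (118 to 138) [array([498.1,  22.1, 128. ]), array([493.7, -18.2, 128. ])]
```

```bash
cat > plan.py <<'E'
# plan.py: commanded start (x,y,z mm, yaw) then targets -> rows in tool axes (cm, rad)
from h import *
def rows(start,tgts):
    x0,y0,z0,a=start; c,s=np.cos(a),np.sin(a)
    for t in tgts:
        dx,dy,dz=t[0]-x0,t[1]-y0,t[2]-z0
        print([round(float(v),2) for v in ((c*dx+s*dy)/10,(s*dx-c*dy)/10,-dz/10)],round(a-t[3],3))
def yaw():
    from scipy.spatial.transform import Rotation as R
    x=R.from_quat(ctrl.observe()['tcp_rot']).as_matrix()[:,0]; return float(np.arctan2(x[1],x[0]))
E
python3 - <<'E'
from plan import *
print(yaw()); a=-1.395+1.654*0+yaw()+1.395
rows((166.3,-628.4,231.3,yaw()),[(518,-84,240,-.044)])
E
```

```text
0.2587698573918288
[47.93, -43.63, -0.87] 0.303
```

{"name": "apply_moves", "arguments": {
  "targets": [47.93,-43.63,-0.87,0.303,1,47.93,-43.63,-0.87,0.303,1,47.93,-43.63,-0.87,0.303,1,47.93,-43.63,-0.87,0.303,1,47.93,-43.63,-0.87,0.303,1,47.93,-43.63,-0.87,0.303,1,47.93,-43.63,-0.87,0.303,1,47.93,-43.63,-0.87,0.303,1,47.93,-43.63,-0.87,0.303,1,47.93,-43.63,-0.87,0.303,1,47.93,-43.63,-0.87,0.303,1,47.93,-43.63,-0.87,0.303,1,47.93,-43.63,-0.87,0.303,1,47.93,-43.63,-0.87,0.303,1,47.93,-43.63,-0.87,0.303,1,47.93,-43.63,-0.87,0.303,1,47.93,-43.63,-0.87,0.303,1,47.93,-43.63,-0.87,0.303,1]
}}

```text
clock: 1.9
eef_pos: [517.5, -85.0, 240.0]
tcp_rot: [1.0, -0.023, 0.0, 0.0]
ft_force: [-0.1, -0.9, 0.5]
opening: 0.4
gripper_force: 0.0
```

{"name": "apply_moves", "arguments": {
  "targets": [-0.2,0,4,0,1,-0.4,0,6,0,1,-0.5,0,7,0,1,-0.9,0,7.8,0,1,-1.4,0,8.7,0,1,-1.8,0,9.6,0,1,-2.2,0,10.4,0,1,-2.5,0,11.3,0,1,-2.8,0,12.2,0,1,-3.0,0,13.1,0,1,-3.1,0,14,0,1,-3.2,0,14.7,0,1,-3.3,0,15.3,0,1,-3.3,0,15.8,0,1,-3.3,0,16,0,1,-3.3,0,16.1,0,1,-3.3,0,16.1,0,1]
}}

```text
clock: 3.6
eef_pos: [484.6, -82.3, 80.0]
tcp_rot: [1.0, -0.022, -0.001, -0.0]
ft_force: [-6.3, 1.1, 8.3]
opening: 0.4
gripper_force: 4.2
```

{"name": "apply_moves", "arguments": {
  "targets": [0,0,0.15,0,1,0,0,0.25,0,1,0,0,0.25,0,1,0,0,0.25,0,1,0,0,0.25,0,1]
}}

```text
clock: 4.1
eef_pos: [484.6, -82.4, 79.8]
tcp_rot: [1.0, -0.022, -0.002, -0.0]
ft_force: [-13.3, 2.3, 22.2]
opening: 0.3
gripper_force: 11.3
```

Run:
```python
from plan import *
o=ctrl.observe();print(o['eef_pos'],o['ft_force'],o['clock'])
# commanded: start (518,-84,240)+(-33 along x tool, z 161+2.5)
x,y,z=518-33*np.cos(.044),-84+33*np.sin(.044),240-163.5
rows((x,y,z,-.044),[(x,y,240,-.044),(484,-282,240,.025)])
```

```text
[484.63384838 -82.37926196  79.83431169] [-13.27799356   2.26300765  22.22086205] 4.1
[0.0, -0.0, -16.35] 0.0
[0.77, 19.93, -16.35] -0.069
```

Hard stop reached, so the lid is shut. I'll rise, go over the hook with the gripper open, and look.

{"name": "apply_moves", "arguments": {
  "targets": [0,0,-3,0,1,0,0,-8,0,1,0,0,-12,0,1,0,0,-16.35,0,0.8,0.77,19.93,-16.35,-0.069,0,0.77,19.93,-16.35,-0.069,0,0.77,19.93,-16.35,-0.069,0,0.77,19.93,-16.35,-0.069,0,0.77,19.93,-16.35,-0.069,0,0.77,19.93,-16.35,-0.069,0,0.77,19.93,-16.35,-0.069,0,0.77,19.93,-16.35,-0.069,0,0.77,19.93,-16.35,-0.069,0]
}}

```text
clock: 5.4
eef_pos: [484.2, -280.8, 240.2]
tcp_rot: [1.0, 0.013, 0.0, 0.0]
ft_force: [-0.0, -0.6, -0.3]
opening: 85.2
gripper_force: 0.0
```

Run:
```python
from plan import *
a=cam('scene')['image'];b=cam('side')['image'];w=cam('wrist')['image']
print(load('wrist')['T'].round(2).tolist(),load('wrist')['fovy'])
A=cv2.resize(a[150:300,225:355],(390,450),interpolation=cv2.INTER_CUBIC)
B=cv2.resize(b[150:290,200:345],(410,396),interpolation=cv2.INTER_CUBIC) 
im=np.zeros((450,800,3),np.uint8);im[:,:390]=A;im[:396,390:]=B
cv2.imwrite('pics/c.png',im[:,:,::-1]);cv2.imwrite('pics/w.png',w[:,:,::-1])
```

```text
[[0.02, -0.95, -0.32, 567.6], [-1.0, -0.02, -0.01, -278.17], [-0.0, 0.32, -0.95, 381.95], [0.0, 0.0, 0.0, 1.0]] 59.484905337506795
```

View pics/c.png

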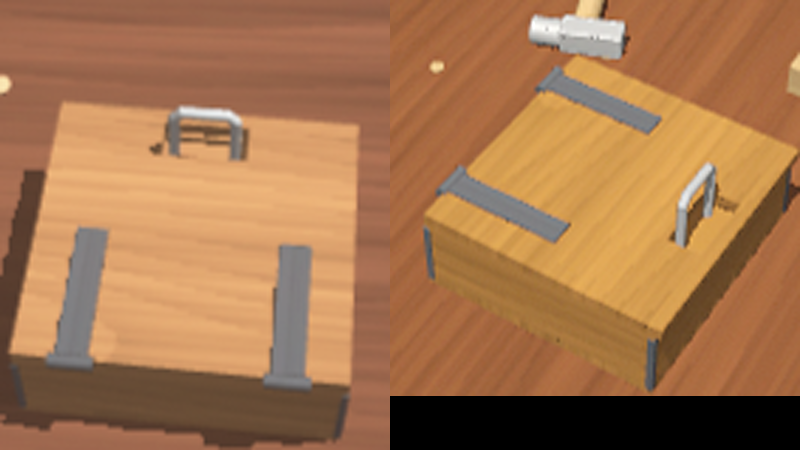

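View pics/w.png

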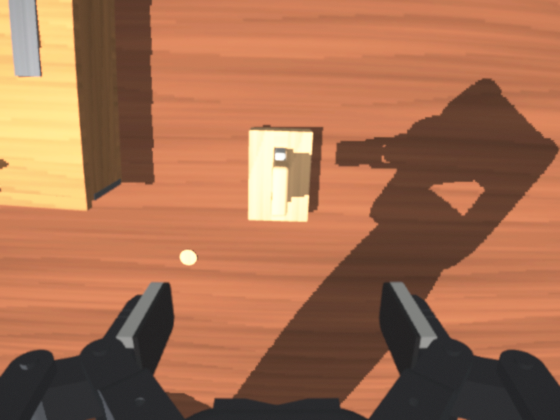

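The lid is shut: the eye stands through the slot in both crops, with its bar at (178..238, 111..117) in the scene half and (293..321, 198..168) in the side half. The wrist view shows the hook in the rack at (280,180). Next I measure the bar with grey masks.

Run:
```python
from h import *
np.set_printoptions(precision=1,suppress=True)
S=load('scene');D=load('side')
# lid top corners with z=80 : scene crop & side crop
s=lambda u,v:((u+.5)/3-.5+225,(v+.5)/3-.5+150)
d=lambda u,v:((u+.5)/2.828-.5+200,(v+.5)/2.828-.5+150)
print('lid front',onz(S,s(61,103),80),onz(S,s(358,127),80),onz(D,d(271,330),80),onz(D,d(408,152),80))
print('lid back',onz(S,s(10,352),80),onz(S,s(348,384),80))
def grey(c,r0,r1,c0,c1):
    im=c['image'][r0:r1,c0:c1]; h=cv2.cvtColor(im,cv2.COLOR_RGB2HSV)
    m=((h[...,1]<70)&(h[...,2]>90)).astype(np.uint8)
    n,l,st,ce=cv2.connectedComponentsWithStats(m,connectivity=8); k=1+st[1:,4].argmax()
    ys,xs=np.nonzero(l==k); print(st[k]); return xs+c0,ys+r0,(l==k)
xs,ys,m=grey(S,178,206,272,315)
for r in m.astype(int): print(''.join('.#'[v] for v in r))
xs2,ys2,m2=grey(D,200,242,290,325)
for r in m2.astype(int): print(''.join('.#'[v] for v in r))
```

```text
lid front [ 461.9 -113.3   80. ] [472.6 106.7  80. ] [471.  105.1  80. ] [ 459.6 -110.3   80. ]
lid back [ 673.3 -122.2   80. ] [683.5  95.5  80. ]
[  9   7  25  18 171]
...........................................
...........................................
...........................................
...........................................
...........................................
...........................................
...........................................
.............#####.........................
............##################.............
..........#####################............
..........######################...........
.........#####...################..........
.........####................#####.........
.........####.................####.........
.........####.................###..........
.........####.................####.........
..........###.................####.........
..........###.................####.........
.........####.................####.........
..........###.................###..........
..........##..................###..........
......
[... 1135 characters left out ...]
..###...........
............###......###...........
............###......###...........
............###......###...........
............###......##............
............###....................
...........####....................
...........####....................
...........####....................
...........####....................
...........####....................
...........####....................
...........####....................
...........###.....................
............##.....................
...................................
...................................
...................................
...................................
...................................
```

```bash
python3 - <<'E'
from h import *
np.set_printoptions(precision=1,suppress=True)
S=load('scene');D=load('side');W=load('wrist')
print(tri(S,(293.2,187.5),D,(307.9,214)))
for z in (115,118,121,124,127): print(z,proj(S,[[498,-6,z]]),proj(D,[[498,-6,z]]),onz(S,(293.2,187.5),z),onz(D,(307.9,214),z))
print('hook in wrist: steel',onz(W,(280.5,156),45),'grip top',[onz(W,p,85) for p in [(285.5,216),(273.5,216),(275,164),(286,164)]])
E
python3 - <<'E'
import cv2
im=cv2.imread('pics/w.png')[110:235,230:340]
cv2.imwrite('pics/w2.png',cv2.resize(im,None,fx=4.5,fy=4.5,interpolation=cv2.INTER_CUBIC))
E
```

```text
(array([500.1,  -4. , 120.8]), np.float64(0.5280276708430733))
115 [[292.3 188.5]] [[309.2 215.6]] [495.1  -4.3 115. ] [502.5  -8.8 115. ]
118 [[292.4 187.6]] [[309.3 214.6]] [497.6  -4.2 118. ] [501.3  -6.1 118. ]
121 [[292.4 186.7]] [[309.3 213.6]] [500.1  -4.2 121. ] [500.2  -3.5 121. ]
124 [[292.4 185.8]] [[309.4 212.7]] [502.5  -4.1 124. ] [499.   -0.9 124. ]
127 [[292.4 184.9]] [[309.5 211.7]] [505.  -4. 127.] [497.9   1.7 127. ]
hook in wrist: steel [ 506.3 -283.5   45. ] grip top [array([ 461.9, -288.6,   85. ]), array([ 461.6, -278.3,   85. ]), array([ 506.9, -278.5,   85. ]), array([ 507.1, -287.5,   85. ])]
```

View pics/w2.png

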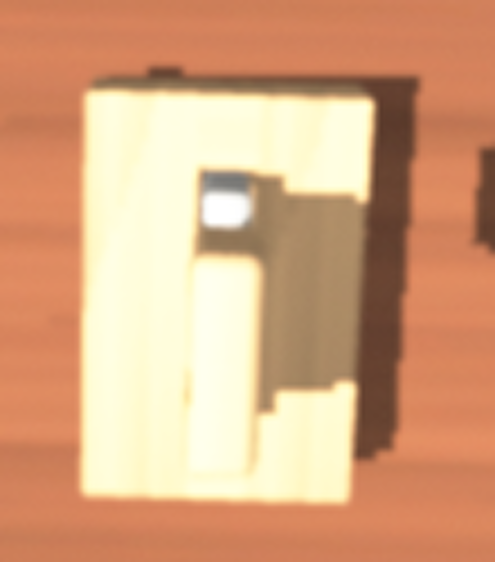

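The crop shows the grip from (195,255) to (255,472), with the steel corner showing beyond its far end. The bar comes out at (500, -4, 121) with a ray gap of 0.5 mm. The xy agrees with the chest geometry, and the height is about 7 mm below nominal. Descending to grasp.

Run:
```python
from plan import *
o=ctrl.observe();print(o['eef_pos'],yaw())
rows((484,-282,240,.025),[(484.3,-282.6,51,.02)])
```

```text
[ 484.10522379 -281.20859194  240.18467318] 0.025948649735564263
[0.03, 0.06, 18.9] 0.005
```

{"name": "apply_moves", "arguments": {
  "targets": [0,0.05,5,0,0,0,0.05,9,0,0,0,0.05,13,0,0,0,0.05,16,0,0,0,0.05,18,0,0,0,0.05,18.9,0,0,0,0.05,18.9,0,0,0,0.05,18.9,0,0.5,0,0.05,18.9,0,1,0,0.05,18.9,0,1,0,0.05,18.9,0,1,0,0.05,18.9,0,1,0,0.05,18.9,0,1,0,0.05,18.9,0,1]
}}

```text
clock: 6.95
eef_pos: [484.3, -282.7, 51.7]
tcp_rot: [1.0, 0.012, 0.0, 0.0]
ft_force: [-0.4, 0.3, 4.2]
opening: 13.2
gripper_force: 58.8
```

{"name": "apply_moves", "arguments": {
  "targets": [0,0,-1,0,1,0,0,-3,0,1,0,0,-6,0,1,0,0,-10,0,1,0,0,-14,0,1,0,0,-16,0,1,0,0,-16,0,1,0,0,-16,0,1]
}}

```text
clock: 7.75
eef_pos: [483.4, -281.9, 210.0]
tcp_rot: [1.0, 0.012, -0.001, -0.001]
ft_force: [0.2, 1.0, -3.3]
opening: 13.3
gripper_force: 59.6
```

Run:
```python
from plan import *
o=ctrl.observe();p=o['eef_pos'];print(p,o['ft_force'],o['opening'])
ims=[]
for n in ('scene','side'):
    c=cam(n);u,v=proj(c,[[p[0],p[1],p[2]-19]])[0].astype(int);print(n,u,v)
    ims.append(cv2.resize(c['image'][v-35:v+35,u-35:u+35],(390,390),interpolation=cv2.INTER_CUBIC))
cv2.imwrite('pics/e.png',np.hstack(ims)[:,:,::-1])
```

```text
[ 483.35333802 -281.92389677  209.99002599] [ 0.2103195   1.03962039 -3.25410836] 13.297436478988086
scene 156 153
side 369 121
```

View pics/e.png

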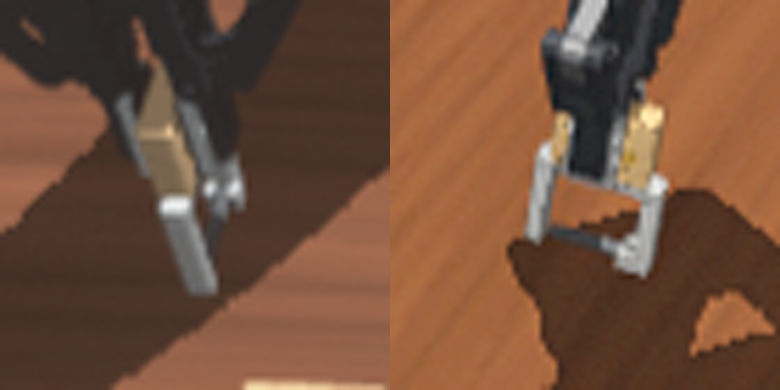

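The side half shows the gripped hook. The gate knuckle is on the right leg at (630,255), which is the -x side, so the nose leg at (537,200) is on +x. I'll check the hook's offset in the grip by casting rays onto its plane.

Run:
```python
from plan import *
np.set_printoptions(precision=1,suppress=True)
D=load('side');S=load('scene')
d=lambda u,v:((u-390+.5)/5.571-.5+334,(v+.5)/5.571-.5+86)
def ony(c,p,y):
    o,r=ray(c,p);return o+r*(y-o[1])/r[1]
for n,p,y in [('L bot',(527,240),-277),('L top',(541,150),-277),('R bot',(648,275),-277),('R top',(667,180),-277),('grip R top',(663,108),-275),('gate L',(553,234),-282),('gate R',(605,245),-282)]: print(n,ony(D,d(*p),y))
o=ctrl.observe();p=o['eef_pos'];print(p,o['tcp_rot'])
x0=484+.05*np.sin(.025);c=(484.01,-282.5,211)
rows(c+(.025,),[(489,-4,211,-.048)])
print('hyp proj of hook corners',(proj(D,[[p[0]+a,-277,p[2]-43+z] for a in(28,-28) for z in (0,45)])-[334,86])*5.571+[390,0])
```

```text
L bot [ 506.8 -277.   164.4]
L top [ 506.6 -277.   211.5]
R bot [ 451.8 -277.   167.2]
R top [ 451.3 -277.   216.6]
grip R top [ 457.8 -275.   251. ]
gate L [ 497.3 -282.   167.9]
gate R [ 473.9 -282.   171.1]
[ 482.6 -281.4  208.1] [ 1.  0. -0. -0.]
[1.2, -27.83, 0.0] 0.073
hyp proj of hook corners [[516.7 233.7]
 [529.4 147.6]
 [638.7 274.5]
 [654.7 188.1]]
```

Run:
```python
from plan import *
S=load('scene')
d=lambda u,v:((u+.5)/5.571-.5+156-35,(v+.5)/5.571-.5+153-35)
for u,v,z in [(203,293,166),(178,212,211),(158,133,243)]: print(onz(S,d(u,v),z).round(1), end=' ')
def ony(c,p,y):
    o,r=ray(c,p);return o+r*(y-o[1])/r[1]
print(ony(S,d(203,293),-282).round(1),ony(S,d(175,203),-282).round(1))
for i in range(4):
    o=ctrl.observe();print(o['eef_pos'].round(1),o['joint_vel'].round(3),o['ft_force'].round(1)); cam('wrist')
print(o['joint_pos'].round(4))
im=load('wrist')['image'];cv2.imwrite('pics/w3.png',im[:,:,::-1])
```

```text
[ 507.3 -281.2  166. ] [ 509.8 -278.3  211. ] [ 503.6 -278.6  243. ] [ 505.7 -282.   164.2] [ 502.6 -282.   207.8]
[ 482.6 -281.4  208.1] [ 0.001  0.008  0.003  0.001  0.001 -0.001] [-0.2 -0.2 -4.3]
[ 482.7 -281.5  208. ] [-0.002  0.001 -0.006  0.002 -0.     0.001] [-0.4 -0.2 -3.1]
[ 482.8 -281.6  208.3] [ 0.001 -0.002 -0.009  0.     0.002 -0.001] [-0.2  0.4 -1.7]
[ 483.1 -281.7  208.7] [-0.    -0.004 -0.011 -0.002 -0.001 -0.002] [ 0.1  0.6 -3. ]
[-6.2410e-01 -5.8700e-02  1.8758e+00  1.0000e-04  1.3284e+00  9.2200e-01]
```

View pics/w3.png

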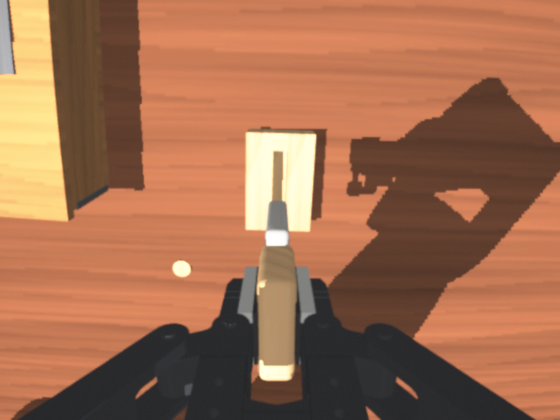

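The wrist view shows the hook held straight and clear of the rack. Both views put the hook's origin about 3 mm behind the TCP in x, so TCP x = 492 puts the bar at hook x of about 11. Moving over the eye.

{"name": "apply_moves", "arguments": {
  "targets": [1.5,-4,0,0.03,1,1.5,-8,0,0.073,1,1.5,-12,0,0.073,1,1.5,-16,0,0.073,1,1.5,-20,0,0.073,1,1.5,-24,0,0.073,1,1.5,-26.5,0,0.073,1,1.5,-27.82,0,0.073,1,1.5,-27.82,1,0.073,1,1.5,-27.82,2,0.073,1,1.5,-27.82,2.5,0.073,1,1.5,-27.82,2.5,0.073,1,1.5,-27.82,2.5,0.073,1,1.5,-27.82,2.5,0.073,1,1.5,-27.82,2.5,0.073,1]
}}

```text
clock: 9.55
eef_pos: [492.4, -4.2, 186.5]
tcp_rot: [1.0, -0.024, 0.0, 0.0]
ft_force: [0.4, 0.2, -2.0]
opening: 13.1
gripper_force: 59.6
```

Run:
```python
from plan import *
o=ctrl.observe();p=o['eef_pos'];print(p,o['ft_force'],o['opening'],yaw())
ims=[]
for n in ('scene','side'):
    c=cam(n);u,v=proj(c,[[p[0],p[1],p[2]-30]])[0].astype(int);print(n,u,v)
    ims.append(cv2.resize(c['image'][v-35:v+35,u-35:u+35],(390,390),interpolation=cv2.INTER_CUBIC))
cv2.imwrite('pics/g.png',np.hstack(ims)[:,:,::-1])
```

```text
[492.3613758   -4.24033739 186.53551026] [ 0.36086301  0.18230426 -2.02847083] 13.139546176091411 -0.04867183215783448
scene 293 173
side 312 203
```

View pics/g.png

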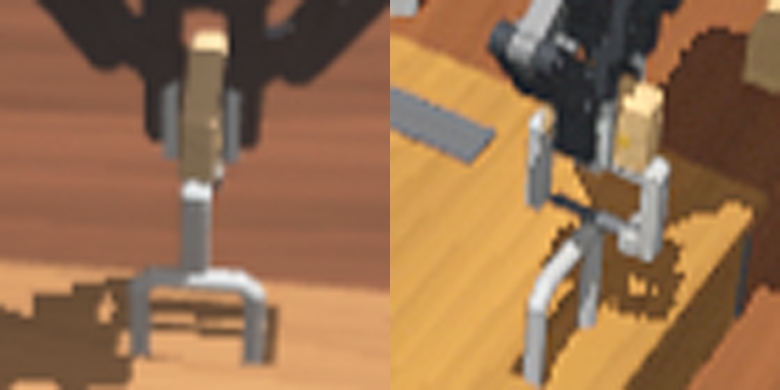

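The hook stands above the bar, centred on the eye in the scene half (leg at x=196, eye legs at 140 and 255). In the side half its legs span (529,203) to (655,258). One quick check of its x.

Run:
```python
from plan import *
D=load('side');S=load('scene')
d=lambda u,v:((u-390+.5)/5.571-.5+312-35,(v+.5)/5.571-.5+203-35)
s=lambda u,v:((u+.5)/5.571-.5+293-35,(v+.5)/5.571-.5+173-35)
def ony(c,p,y):
    o,r=ray(c,p);return (o+r*(y-o[1])/r[1]).round(1)
for n,p in [('L bot',(529,205)),('L top',(531,117)),('R bot',(652,260)),('R top',(667,168))]: print(n,ony(D,d(*p),1))
print('scene nose bot',ony(S,s(196,271),-4),'eye bar side',onz(D,d(567,258),121),'scene',onz(S,s(200,278),121))
```

```text
L bot [514.4   1.  146.9]
L top [515.9   1.  192.2]
R bot [462.7   1.  144. ]
R top [460.8   1.  193.1]
scene nose bot [532.7  -4.  164.2] eye bar side [499.4422063   -4.26729659 121.        ] scene [499.99745502  -3.5550665  121.        ]
```

The side view puts the hook's centre at x=488.5, so the bar is at hook x of about 11, as wanted. Pressing.

{"name": "apply_moves", "arguments": {
  "targets": [0,0,0.8,0,1,0,0,1.6,0,1,0,0,2.0,0,1,0,0,2.3,0,1,0,0,2.5,0,1,0,0,2.7,0,1,0,0,2.9,0,1,0,0,3.1,0,1]
}}

```text
clock: 10.45
eef_pos: [492.2, -3.9, 155.2]
tcp_rot: [1.0, -0.024, 0.0, -0.0]
ft_force: [-2.2, -0.1, 2.0]
opening: 13.3
gripper_force: 60.1
```

{"name": "apply_moves", "arguments": {
  "targets": [0,0,0.2,0,1,0,0,0.4,0,1,0,0,0.6,0,1,0,0,0.8,0,1,0,0,1.0,0,1,0,0,1.2,0,1,0,0,1.4,0,1,0,0,1.4,0,1]
}}

```text
clock: 11.25
eef_pos: [491.2, -3.9, 140.2]
tcp_rot: [1.0, -0.024, -0.001, -0.0]
ft_force: [-2.5, -0.1, 1.8]
opening: 13.2
gripper_force: 60.5
```

{"name": "apply_moves", "arguments": {
  "targets": [0,0,0.1,0,1,0,0,0.2,0,1,0,0,0.3,0,1,0,0,0.3,0,1]
}}

```text
clock: 11.65
eef_pos: [491.5, -3.9, 137.6]
tcp_rot: [1.0, -0.024, -0.001, -0.0]
ft_force: [-1.1, 0.0, 2.4]
opening: 13.5
gripper_force: 60.5
```

{"name": "apply_moves", "arguments": {
  "targets": [0,0,0.1,0,1,0,0,0.2,0,1,0,0,0.2,0,1,0,0,0.2,0,1]
}}

```text
clock: 12.05
eef_pos: [490.8, -3.8, 135.0]
tcp_rot: [1.0, -0.024, -0.002, -0.0]
ft_force: [-5.2, 0.5, -0.0]
opening: 12.8
gripper_force: 60.1
```

{"name": "apply_moves", "arguments": {
  "targets": [0,0,0.1,0,1,0,0,0.1,0,1,0,0,0.1,0,1]
}}

```text
clock: 12.35
eef_pos: [491.1, -3.8, 134.2]
tcp_rot: [1.0, -0.024, -0.001, -0.0]
ft_force: [-6.1, 0.2, -0.8]
opening: 13.6
gripper_force: 60.1
```

{"name": "apply_moves", "arguments": {
  "targets": [0,0,0.1,0,1,0,0,0.1,0,1,0,0,0.1,0,1]
}}

```text
clock: 12.65
eef_pos: [491.1, -3.8, 133.2]
tcp_rot: [1.0, -0.024, -0.001, -0.0]
ft_force: [-4.4, -0.6, 0.1]
opening: 13.1
gripper_force: 60.0
```

{"name": "apply_moves", "arguments": {
  "targets": [0,0,0.1,0,1,0,0,0.1,0,1,0,0,0.1,0,1]
}}

```text
clock: 12.95
eef_pos: [491.6, -3.8, 131.9]
tcp_rot: [1.0, -0.024, -0.0, -0.0]
ft_force: [0.5, -0.4, -2.7]
opening: 13.5
gripper_force: 60.3
```

{"name": "apply_moves", "arguments": {
  "targets": [0,0,0.1,0,1,0,0,0.1,0,1,0,0,0.1,0,1]
}}

```text
clock: 13.25
eef_pos: [492.6, -4.0, 132.2]
tcp_rot: [1.0, -0.024, 0.001, 0.0]
ft_force: [0.4, 0.1, -2.4]
opening: 13.4
gripper_force: 60.3
```

The side force and the push have both vanished, so the gate seems to have snapped shut. My picture views are spent, so I'll confirm by feel with a gentle lift: a shut gate must catch the bar after about 20 mm.

{"name": "apply_moves", "arguments": {
  "targets": [0,0,-0.3,0,1,0,0,-0.6,0,1,0,0,-0.9,0,1,0,0,-1.2,0,1,0,0,-1.5,0,1,0,0,-1.5,0,1,0,0,-1.5,0,1]
}}

```text
clock: 13.95
eef_pos: [492.1, -3.9, 147.1]
tcp_rot: [1.0, -0.024, 0.0, 0.0]
ft_force: [-0.3, -0.0, -3.3]
opening: 13.5
gripper_force: 60.3
```

{"name": "apply_moves", "arguments": {
  "targets": [0,0,-0.1,0,1,0,0,-0.2,0,1,0,0,-0.3,0,1,0,0,-0.4,0,1,0,0,-0.4,0,1,0,0,-0.4,0,1]
}}

```text
clock: 14.55
eef_pos: [492.0, -3.9, 151.1]
tcp_rot: [1.0, -0.024, 0.0, 0.0]
ft_force: [0.3, 0.1, -2.2]
opening: 12.9
gripper_force: 60.3
```

{"name": "apply_moves", "arguments": {
  "targets": [0,0,-0.1,0,1,0,0,-0.2,0,1,0,0,-0.2,0,1,0,0,-0.2,0,1]
}}

```text
clock: 14.95
eef_pos: [491.7, -3.9, 152.0]
tcp_rot: [1.0, -0.024, -0.0, -0.0]
ft_force: [3.2, -0.6, -10.8]
opening: 13.2
gripper_force: 59.2
```

{"name": "apply_moves", "arguments": {
  "targets": [0,0,-0.1,0,1,0,0,-0.1,0,1,0,0,-0.1,0,1]
}}

```text
clock: 15.25
eef_pos: [491.5, -3.9, 152.3]
tcp_rot: [1.0, -0.024, -0.001, -0.0]
ft_force: [5.0, -1.3, -15.1]
opening: 13.1
gripper_force: 58.3
```

The gate catches the bar exactly where a shut gate should (TCP z of about 151.5 mm), so the hook is clipped. Now I lower it until the spine is just above the bar, shifted +20 mm in x so that if it tips, it tips over the wide part of the lid.

{"name": "apply_moves", "arguments": {
  "targets": [0,0,0.4,0,1,0,0,0.8,0,1,0.4,0,1.0,0,1,0.8,0,1.0,0,1,1.2,0,1.0,0,1,1.6,0,1.0,0,1,2.0,0,1.0,0,1,2.0,0,1.4,0,1,2.0,0,1.8,0,1,2.0,0,2.0,0,1,2.0,0,2.15,0,1,2.0,0,2.15,0,1,2.0,0,2.15,0,1]
}}

```text
clock: 16.55
eef_pos: [512.0, -4.9, 132.5]
tcp_rot: [1.0, -0.024, 0.0, -0.0]
ft_force: [-0.2, 0.3, -2.1]
opening: 13.3
gripper_force: 60.3
```

{"name": "apply_moves", "arguments": {
  "targets": [0,0,0,0,0.7,0,0,0,0,0.4,0,0,0,0,0,0,0,0,0,0,0,0,0,0,0,0,0,-1,0,0,0,0,-3,0,0,0,0,-6,0,0,0,0,-10,0,0,0,0,-14,0,0,0,0,-14,0,0,0,0,-14,0,0]
}}

```text
clock: 17.75
eef_pos: [512.7, -5.0, 274.7]
tcp_rot: [1.0, -0.024, 0.002, 0.0]
ft_force: [0.1, -0.7, -0.5]
opening: 85.4
gripper_force: 0.0
```

Run:
```python
from plan import *
o=ctrl.observe();print(o['eef_pos'].round(1),o['opening'],o['ft_force'].round(1),o['clock'])
for n in ('scene','side'):
    p=cam(n)['image'].astype(int);q=cam(n)['image'].astype(int);c=load(n)
    print(n,'still moving px',(abs(p-q).sum(2)>40).sum())
    u,v=proj(c,[[510,-4,115]])[0].astype(int)
    im=c['image'][v-24:v+24,u-28:u+28]; h=cv2.cvtColor(im,cv2.COLOR_RGB2HSV)
    print(u-28,v-24)
    # steel '#', dark 'o', pale wood '+', rest '.'
    for r in h: print(''.join('#' if s<75 and vv>90 else 'o' if s<110 and vv<=90 else '+' if (s<135 and vv>100 and 12<hh<32) else '.' for hh,s,vv in r))
```

```text
[512.7  -5.  274.7] 85.36784364857371 [ 0.1 -0.7 -0.5] 17.75
scene still moving px 854
265 168
........................................................
........................................................
........................................................
........................................................
........................................................
..........................++++++........................
.........................++#####........................
.........................++#####........................
.........................++#####........................
.........................++#####+.......................
.........................++#####+.......................
.........................++#####+.......................
.........................++#####+.......................
.........................++#####+.......................
.........................++#####+.......................
.........................++#####........................
.........................++#####........................
.........................++#####....
[... 3799 characters left out ...]
####............
..........................+###.....+########............
..........................####......+######+............
..........................####.........+###.............
..........................####..........................
..........................####..........................
..........................####..........................
.........................+####..........................
.........................+####..........................
.........................+####..........................
..........................###+..........................
..........................+##+..........................
............................+...........................
```

The text mask shows the bar passing through the loop, with the gate crossing below it in the side view. I'll let it settle and check that it has stopped moving.

{"name": "apply_moves", "arguments": {
  "targets": [0,0,0,0,0,0,0,0,0,0,0,0,0,0,0,0,0,0,0,0,0,0,0,0,0,0,0,0,0,0,0,0,0,0,0,0,0,0,0,0,0,0,0,0,0,0,0,0,0,0,0,0,0,0,0,0,0,0,0,0,0,0,0,0,0,0,0,0,0,0,0,0,0,0,0,0,0,0,0,0]
}}

```text
clock: 19.55
eef_pos: [512.0, -4.9, 272.5]
tcp_rot: [1.0, -0.024, -0.0, -0.0]
ft_force: [0.2, 0.4, -0.4]
opening: 85.1
gripper_force: 0.0
```

Run:
```python
from plan import *
old=load('side')['image'].astype(int)
c=cam('side');q=c['image'].astype(int)
u,v=275,190
print('changed in hook window',(abs(old-q)[v:v+48,u:u+56].sum(2)>60).sum())
h=cv2.cvtColor(c['image'][v:v+52,u:u+56],cv2.COLOR_RGB2HSV)
for r in h: print(''.join('#' if s<75 and vv>90 else 'o' if s<110 and vv<=90 else '+' if (s<135 and vv>100 and 12<hh<32) else '.' for hh,s,vv in r))
```

```text
changed in hook window 12
+#################+++...................................
..+##################...................................
....+################...................................
.......+############....................................
.........+#########.....................................
...........+######+++++++...............................
.............+###+++++++++++++.+........................
...............+++++++++++++++++++++....................
.................++++++++++++++++++++...................
.................++++++++++++++++++++...................
.................++++++++++++++++++++...................
.................+++++++++++++++++++++..................
..................++++++++++++++++++++..................
..................++++++++++++++++++++..................
..................++++++++++++++++++++..................
..................++..++++++++++++++++..................
..................++..+++++++++++++++++.................
.................+#++++++++++++..++++++.................
.................##++++++++++++..+++++++........
[... 1189 characters left out ...]
................
..........................####..........................
..........................####..........................
.........................+####..........................
..........................####..........................
.........................+####..........................
..........................###+..........................
..........................+##+..........................
............................+...........................
........................................................
........................................................
........................................................
........................................................
```

```bash
python3 -c "
from plant import ctrl
print(ctrl.sign_off())"
```

```text
the job is handed in; nothing more can be done
None
```

The lid is shut, the hook is clipped on the eye with its gate shut and released, and the job is handed in; sign-off returned no verdict, and the final check was by feel and pixel masks because all 10 picture views were used.

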